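# Fit the top white wiper ring from the spring dispenser onto the ball nut

## Robot

A 6-joint arm with a two-finger parallel gripper is mounted at the origin on the work surface. World frame = base frame: x ahead of the robot, y to its left, z up, the work surface at z = 0. Lengths are in m, angles in degrees, forces in N, time in s.
With the tool pointing down it reaches from about 0.3 to 0.75 m from the base axis. Payload 8.5 kg.
Tool frame: the origin (TCP) lies at the very end of the fingers, on their centre line; the grasp point (between the pads) lies 19 mm behind it (env.grip_point_offset is the distance from the TCP to the grasp point, in m); z points along the fingers, y is the direction in which the jaws open and shut (so a half turn about z gives the same grasp; the last joint's range is limited). The gripper opens to 85 mm and grips with 20 to 120 N. Pads are 22 mm wide; open, the fingers measure 114 mm over their backs; the gripper's body (76 mm by 85 mm) begins 54 mm behind the grasp point. The pads swing forward as they close: fully open they stand 13 mm farther back than shut.
Start: joints at [59.685, 21.807, 74.336, -0, 83.858, -12.336], TCP at [0.17, 0.523, 0.231] pointing down, gripper open.
Joint ranges: [-178.18, 178.18], [-50.72, 133.34], [12.68, 142.11], [-81.47, 261.47], [9.98, 163.14], [-165.26, 165.26]. Speed limits (degrees/s): [136.94, 136.94, 180, 180, 180, 180].

## Interface

Orientations are given as a 3x3 rotation matrix whose columns are the frame's x, y, z axes.
In Python, from rig import env gives the robot as it stands.
- The arm moves only by the tool move_arm, never from a script. Its argument "moves" is a list of rows, each a list of 4 numbers: the shift along the tool's x, y, z in mm, then the turn about the tool's z in rad. In form: [[tx, ty, tz, spin], ...]. A call has 1 to 20 rows; each row is the pose to reach, as a shift and turn from the pose commanded when the call began, along the tool's axes at that moment; what a row does not reach only later rows make up. A row lasts 1/10 s, in which the tool goes at most 50 mm and 8.59 degrees, less where a joint would pass 70% of its speed; a pose out of reach is approached as far as the arm can. A call with a gripper value outside its range is refused whole. "grip" is the closure, from 0 (fully open) to 1 (shut), set as the call begins (left out, the last holds). The fingers move at their own pace and stop on an object; "grip_force" is the grip in N (left out, the last holds). Time passes only in rows, so rows that repeat a pose let the fingers close. It gives the time, the measured TCP pose, the force and the opening at its end, in the units of the state.
- env.observe(): the state, without advancing time (a new reading comes with each control period).
- env.get_image(name): name is "side" or "top"; returns the picture (400x640x3 uint8, red, green, blue); there is no depth.
- env.get_calibration(name): a dict with "fovy" (degrees; the focal length in pixels is half the picture's height over the tangent of half this angle, whatever the lens; pixels are square), "cx", "cy" (the principal point, pixels), "extrinsics" (4x4, takes a point from world to camera coordinates). Camera axes: x right, y up, looking along -z (the intrinsics and any distortion apply to the point x, -y, -z); pixel columns grow to the right and rows downward; lengths in m; the calibration is good to about 2 mm. A picture is of the moment at which its call begins. get_calibration takes no time and is no camera call.
- env.close_job(): hands the job in, once; it reports no verdict.
Trained networks look in the newest picture that a camera, given by its name, has taken for a name from the list of things; names that differ only in an ending like _2 or _b are one class to them, and where a whole thing is asked for, a point or a joint stands for the part that bears it (a point fixed in the world has none). Each returns a list of dicts, best first, with "conf" (0 to 1); they miss things now and then, are a little off and sometimes report something else, mostly with a low value. They report only what shows in the picture. A call takes as long as a camera call. They do not tell look-alikes from the thing itself.
- env.silhouettes(camera, name): "region" (400x640 bool, what is visible of it) and "point" ([row, column] in pixels, amid what is visible of it).
- env.tip_of(camera, name): "point" ([row, column] in pixels: a listed point, or the origin of a listed thing).
The state is a dict: "time_s": time; "q": joint angles; "qvel": joint speeds; "joint_efforts": joint torques, N m; "position": TCP position; "tool_rot": TCP orientation; "ft_force": force on the tool from outside, world axes, zero at the start; "wrist_torque": the same for the moment, N m; "grip_width": finger opening in m.
Only numpy, scipy, OpenCV 4.12 (cv2) and the standard library are available. Lean on these libraries where they do the work, as an engineer would, in place of code of your own. Each camera call takes 0.05 s, during which the arm holds its last target.

## Task

Take the top white flanged ring off its spring-loaded dispenser, so that the next white ring rises into its place. Set it, flange down, over the thin upright shaft end of the ball nut and let it lie flat on the nut's end face. Leave the other white rings on their dispenser.

Things in the scene. Friction and masses are not known exactly. Their poses are not given: they have to be found in the camera images.
- white2_center (a point): centre (half-way up, on the axis) of the top white ring, the one to move. White plastic, 80 g, 36 mm tall: flange 76 mm in diameter, 7 mm thick, at the bottom; above it a hub 52 mm in diameter and 29 mm tall to grip; 36 mm bore right through. z: its axis, up. A dispenser just alike with orange rings also stands on the bench; both dispensers and the nut change places
- white1_center (a point): centre of the second white ring, under the top one (36 mm lower), same shape and size; a third below it stays on the disc. It stays on the dispenser and rises 36 mm when the top one is taken. All sit round a fixed steel spindle, 28 mm in diameter (4 mm play all round), whose round tip is 150 mm above the bench, 12 mm over the full stack: a ring comes off straight up. Base: green, 110 mm square
- lifter (a joint): height of the sprung disc under the white rings, in m: about 0 with three rings on it, 0.036 with two, 0.072 with one. A soft damped spring (about 22 N/m) carries them, so the stack sinks under a light downward push (12 mm to its stop) and comes back in about a second
- seat (a point): centre of the fixed ball nut's upper end face, 70 mm above the bench, z up; the ring's underside comes to rest here. The nut: light steel flange 96 mm in diameter, 14 mm thick, at the bottom, dark body 66 mm in diameter above. A thin steel shaft end 16 mm in diameter with round tip stands up 55 mm from the middle of this face (10 mm play all round in the ring's bore)
There are look-alikes about, which are no part of the job. Leave any turquoise or yellow look-alike of the part that bears white2_center alone. Leave any yellow look-alike of the part that bears white1_center alone.

How it is judged (in metres and radians):
On the way, in this order (a step that is already met when the one before it is completed fails the run):
1. the top white ring is off the dispenser and the next one has risen into its place (value of joint lifter between 0.026 and 0.046 m and distance between white2_center and white1_center above 0.07 m), for 0.2 s.
2. the ring lies flat on the nut's end face, round the shaft end (horizontal distance between white2_center and seat below 0.015 m and z of white2_center in the frame of seat between 0.011 and 0.025 m and angle between white2_center's own z axis and vertical below 0.17 rad), for 0.2 s.
At the end, for the whole second after the job is handed in: The former top white ring lies round the shaft end on the nut's end face (15 mm sideways, 7 mm in height, 10 degrees of level); the second white ring, level within 10 degrees, and the sprung disc have each risen 36 mm (within 12 and 10 mm) (all of step 2 and value of joint lifter between 0.026 and 0.046 m and distance of white1_center from where it was at the start of the episode between 0.024 and 0.048 m and angle between white1_center's own z axis and vertical below 0.17 rad); the robot touches nothing.
It also fails if it takes over 42 s, if anything falls off the work surface, if the arm or the gripper's body presses on something with over 40 N, if the wrist force passes 120 N, or if a joint passes its speed limit or range.

## Working session

There is one attempt and no reset: what is moved stays moved. The work goes in short steps, Python scripts to look and compute and a tool call to move; the robot and the scene stay as the last step left them, time stands still between calls to the robot, and variables do not carry over. Pictures are saved under pics/ and viewed, and the job is handed in when it is done.

Besides the shell and the picture viewer there is one more tool, called after ">>>" as name(argument=value, ...) on one line, values as JSON. move_arm: Moves the arm, as the interface text tells. Its arguments: {"type":"object","properties":{"moves":{"type":"array"},"grip":{"type":"number"},"grip_force":{"type":"number"}},"required":["moves"]}

```bash
mkdir -p pics; ls; python3 - <<'E'
from rig import env
import cv2, numpy as np
for n in ("side","top"):
    im=env.get_image(n); cv2.imwrite(f"pics/{n}0.png",im[:,:,::-1])
    c=env.get_calibration(n); print(n,c)
s=env.observe(); print({k:np.round(v,3).tolist() for k,v in s.items()})
E
```

```text
pics
side {'fovy': 55.8063919430564, 'cx': 324.08406949064863, 'cy': 195.8851599632626, 'extrinsics': array([[-0.9459332 , -0.32422793, -0.00930798,  0.47317617],
       [ 0.22295784, -0.67078485,  0.70734538, -0.18532511],
       [-0.23558478,  0.66702618,  0.70680682, -0.80789143],
       [ 0.        ,  0.        ,  0.        ,  1.        ]])}
top {'fovy': 57.235171662647616, 'cx': 314.16291120798724, 'cy': 201.89015388877624, 'extrinsics': array([[-0.01038893, -0.99993074,  0.00552964, -0.00773773],
       [ 0.99640158, -0.00988675,  0.0841792 , -0.51061655],
       [-0.0841187 ,  0.00638427,  0.99643529, -0.79487891],
       [ 0.        ,  0.        ,  0.        ,  1.        ]])}
{'time_s': 0.1, 'q': [59.685, 21.84, 74.379, -0.002, 83.86, -12.336], 'qvel': [0.068, -0.152, -0.194, -0.069, 0.184, -0.036], 'joint_efforts': [0.003, -44.922, -23.166, -0.0, 0.004, -0.0], 'position': [0.17, 0.523, 0.231], 'tool_rot': [[-0.951, 0.309, -0.001], [0.309, 0.951, -0.001], [0.0, -0.001, -1.0]], 'ft_force': [-0.064, -0.21, -0.06], 'wrist_torque': [0.0, 0.01, -0.0], 'grip_width': 0.085}
```

View pics/side0.png

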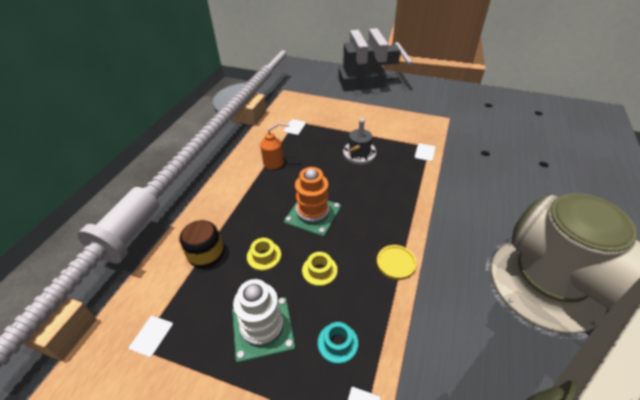

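View pics/top0.png

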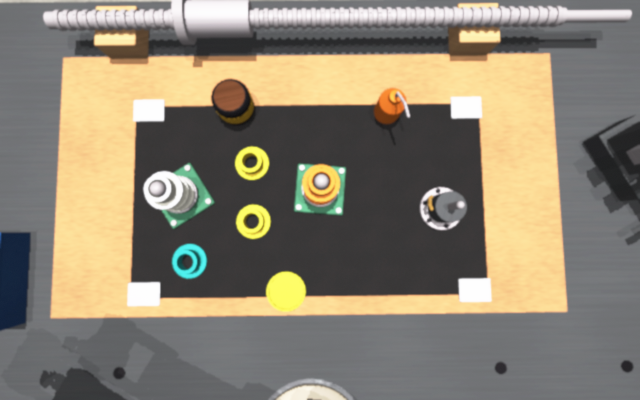

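The side picture shows the white stack at about (257,310), the orange stack at (312,190), and the nut with its shaft at (360,140). In the top picture these are at (165,190), (320,185) and (443,208). Yellow and turquoise loose rings lie between them.

```bash
cat > h.py <<'E'
import numpy as np, cv2
from rig import env
def cam(n):
    c=env.get_calibration(n); f=200/np.tan(np.radians(c["fovy"]/2)); return c,f
def ray(n,rc):
    c,f=cam(n); E=c["extrinsics"]; R=E[:3,:3];t=E[:3,3]
    d=np.array([(rc[1]-c["cx"])/f,-(rc[0]-c["cy"])/f,-1.]); return -R.T@t, R.T@(d/np.linalg.norm(d))
def proj(n,p):
    c,f=cam(n);E=c["extrinsics"]; q=E[:3,:3]@np.array(p)+E[:3,3]
    return np.array([c["cy"]-f*q[1]/-q[2], c["cx"]+f*q[0]/-q[2]])
def at_z(n,rc,z):
    o,d=ray(n,rc); return o+d*(z-o[2])/d[2]
def tri(a,b):
    (o1,d1),(o2,d2)=ray("side",a),ray("top",b)
    A=np.stack([d1,-d2],1); s=np.linalg.lstsq(A,o2-o1,rcond=None)[0]
    p,q=o1+s[0]*d1,o2+s[1]*d2; return (p+q)/2, np.linalg.norm(p-q)
E
python3 - <<'E'
from h import *
for n in ("side","top"):
    env.get_image(n)
    for k in ("white2_center","white1_center","seat"):
        for d in env.tip_of(n,k): print(n,k,np.round(d["point"],1),round(d["conf"],2))
E
```

```text
side white2_center [300.9 254.9] 0.91
side white2_center [337.7 335.8] 0.86
side white2_center [252.4 268. ] 0.69
side white1_center [305.1 254.5] 0.9
side white1_center [263.8 320.6] 0.79
side seat [133.  359.9] 0.61
top white2_center [188.5 159.1] 0.93
top white2_center [160.  250.6] 0.73
top white2_center [260.9 187.4] 0.7
top white1_center [222.  248.4] 0.81
top white1_center [187.8 168.2] 0.76
top seat [189.5 158.3] 0.75
```

```bash
python3 - <<'E'
import cv2,numpy as np
a=cv2.imread("pics/side0.png")[260:370,210:310]; b=cv2.imread("pics/top0.png")[150:240,130:230]; c=cv2.imread("pics/side0.png")[110:170,330:390];d=cv2.imread("pics/top0.png")[180:240,410:475]
r=lambda x:cv2.resize(x,(390,290),interpolation=cv2.INTER_CUBIC)
cv2.imwrite("pics/crop.png",np.vstack([np.hstack([r(a),r(b)]),np.hstack([r(c),r(d)])]))
E
```

```text
(no output)
```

View pics/crop.png

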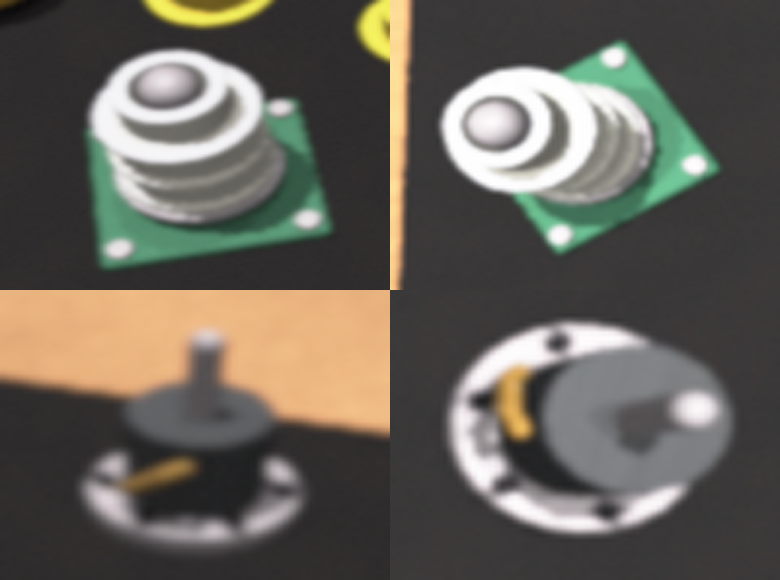

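```bash
python3 - <<'E'
from h import *
def show(l,n,rc,z): print(l,n,np.round(at_z(n,rc,z)[:2]*1000,1))
show("spindle tip","side",(292.6,253.1),.143);show("spindle tip","top",(188.8,157.4),.143)
show("flange2","top",(190.2,163.3),.107); show("ring2 net","side",(300.9,254.9),.12);show("ring2 net","top",(188.5,159.1),.12)
show("shaft tip","side",(120.3,361.8),.12);show("shaft tip","top",(204.4,460.8),.12)
show("face","side",(135.7,360.5),.07);show("face","top",(206.7,451.1),.07);show("seat net","side",(133,359.9),.07)
# base green corners top and side
for n in("top","side"):
    im=cv2.imread(f"pics/{n}0.png");h=cv2.cvtColor(im,cv2.COLOR_BGR2HSV)
    m=cv2.inRange(h,(60,80,40),(90,255,255)); 
    x0,y0,x1,y1=(140,150,220,235) if n=="top" else (220,280,305,365)
    ys,xs=np.nonzero(m[y0:y1,x0:x1]); r=cv2.minAreaRect(np.stack([xs+x0,ys+y0],1).astype(np.float32)); print(n,r)
    show("base",n,(r[0][1],r[0][0]),.005)
print(tri((292.6,253.1),(188.8,157.4)),tri((120.3,361.8),(204.4,460.8)),tri((135.7,360.5),(206.7,451.1)))
E
```

```text
spindle tip side [525.1 291.8]
spindle tip top [528.1 284.8]
flange2 top [529.7 288.2]
ring2 net side [524.2 294.1]
ring2 net top [531.5 291.2]
shaft tip side [ 491.  -295.6]
shaft tip top [ 494.4 -299.8]
face side [ 491.1 -293.4]
face top [ 493.5 -299.6]
seat net side [ 496.  -305.4]
top ((181.1236114501953, 195.29776000976562), (48.54790496826172, 50.34989929199219), 57.9946174621582)
base top [529.9 289. ]
side ((261.3350524902344, 332.14471435546875), (49.22972106933594, 61.931819915771484), 78.48616790771484)
base side [526.7 296.9]
(array([0.52872115, 0.28800092, 0.13509063]), np.float64(0.0007901423681460608)) (array([ 0.49360195, -0.30189741,  0.11551569]), np.float64(0.0023415038224057698)) (array([ 0.49347618, -0.30224402,  0.06337324]), np.float64(0.0008736842091444153))
```

```bash
python3 - <<'E'
from h import *
def edge(n,p,q,w=5,N=60,chan=None):
    im=cv2.GaussianBlur(cv2.imread(f"pics/{n}0.png"),(0,0),1).astype(float).sum(2)
    p=np.array(p,float);q=np.array(q,float);d=(q-p)/np.linalg.norm(q-p);nn=np.array([-d[1],d[0]])
    out=[]
    for t in np.linspace(0,1,N):
        c=p+(q-p)*t; s=np.arange(-w,w+.01,.25); P=c+s[:,None]*nn
        v=cv2.remap(im.astype(np.float32),P[:,0].astype(np.float32)[None],P[:,1].astype(np.float32)[None],1)[0]
        g=np.abs(np.gradient(v)); 
        if g.max()<12: out.append(np.nan);continue
        k=g>g.max()*.5; out.append((g*k*s).sum()/(g*k).sum())
    return np.array(out)
for n,p,q in [("top",(64,57),(550,54)),("top",(53,318),(566,312)),("top",(64,60),(53,315)),("top",(550,57),(566,310)),("top",(135,125),(132,280)),("top",(480,120),(486,275)),("side",(449,118),(385,400)),("side",(285,92),(449,117))]:
    e=edge(n,p,q); t=np.linspace(0,1,60); ok=~np.isnan(e)
    c=np.polyfit(t[ok],e[ok],2)
    for _ in range(3):
        r=np.abs(np.polyval(c,t)-e); ok=~np.isnan(e)&(r<.8); c=np.polyfit(t[ok],e[ok],2)
    print(n,p,q,ok.sum(),"sag",round(-c[0]/4,2), np.round(c,2))
E
```

```text
top (64, 57) (550, 54) 42 sag -0.4 [ 1.62 -2.85 -0.42]
top (53, 318) (566, 312) 60 sag 0.09 [-0.34  0.07 -0.18]
top (64, 60) (53, 315) 60 sag -0.02 [0.08 1.3  1.71]
top (550, 57) (566, 310) 60 sag -0.01 [ 0.04 -1.25  0.1 ]
top (135, 125) (132, 280) 60 sag -0.02 [ 0.07  1.77 -0.46]
top (480, 120) (486, 275) 60 sag 0.06 [-0.26 -1.59  1.17]
side (449, 118) (385, 400) 38 sag -1.94 [  7.75 -11.95  -0.14]
side (285, 92) (449, 117) 59 sag 0.07 [-0.27  3.08 -2.16]
```

>>> move_arm(moves=[[-412,-112,0,0],[-412,-112,0,0],[-412,-112,0,0],[-412,-112,0,0],[-412,-112,0,0],[-412,-112,0,0],[-412,-112,0,0],[-412,-112,0,0],[-412,-112,0,0],[-412,-112,0,0],[-412,-112,0,0],[-412,-112,0,0]], grip=0)

```text
time_s: 1.7
position: [0.5262, 0.2902, 0.2315]
tool_rot: [[-0.952, 0.308, -0.0], [0.308, 0.952, 0.0], [0.0, 0.0, -1.0]]
ft_force: [-0.3, 0.6, 0.7]
grip_width: 0.085
```

```bash
python3 - <<'E'
from h import *
for n in ("side","top"):
    im=env.get_image(n); cv2.imwrite(f"pics/{n}1.png",im[:,:,::-1])
a=cv2.imread("pics/side1.png")[150:390,160:400]; b=cv2.imread("pics/top1.png")[90:330,60:300]
f=lambda x:cv2.resize(x,(400,400),interpolation=cv2.INTER_CUBIC)
cv2.imwrite("pics/c1.png",np.hstack([f(a),f(b)]))
s=env.observe(); print(s["position"],np.round(s["tool_rot"],3),s["q"],s["time_s"],proj("side",s["position"]),proj("top",s["position"]))
E
```

```text
[0.52614857 0.29029056 0.2316283 ] [[-0.952  0.307  0.   ]
 [ 0.307  0.952  0.   ]
 [-0.     0.    -1.   ]] [ 1.76083057e+01  2.69904026e+01  6.57363851e+01  5.64546020e-03
  8.72618183e+01 -5.45013697e+01] 1.8 [260.90199668 244.66713604] [183.59676907 131.51690374]
```

View pics/c1.png

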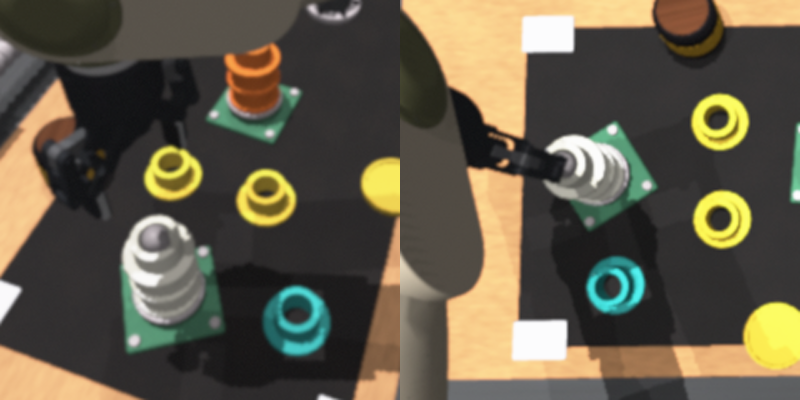

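```bash
python3 - <<'E'
from h import *
s=env.observe();p=s["position"];R=s["tool_rot"]
a=cv2.imread("pics/side1.png")[200:300,190:290]; b=cv2.imread("pics/top1.png")[140:220,100:180]
A=cv2.resize(a,(400,400),interpolation=cv2.INTER_CUBIC);B=cv2.resize(b,(400,400),interpolation=cv2.INTER_CUBIC)
A=cv2.convertScaleAbs(A,alpha=2.2,beta=10);B=cv2.convertScaleAbs(B,alpha=2.2,beta=10)
for sgn in(1,-1):
  for off in (.0425,.057):
   for w in (.011,-.011):
    q=p+R@np.array([w,sgn*off,-.013])
    u=proj("side",q);v=proj("top",q);print(sgn,off,u,v)
    cv2.circle(A,(int((u[1]-190+.5)*4),int((u[0]-200+.5)*4)),3,(0,0,255),1)
    cv2.circle(B,(int((v[1]-100+.5)*5),int((v[0]-140+.5)*5)),3,(0,0,255),1)
cv2.imwrite("pics/c2.png",np.hstack([A,B]))
E
```

```text
1 0.0425 [279.28914413 227.2658381 ] [181.1952044  100.47122936]
1 0.0425 [271.48312266 216.75844127] [168.37059543 105.14568843]
1 0.057 [286.47957327 219.56349352] [178.54905773  92.02641268]
1 0.057 [278.42903654 209.03191832] [165.7385663   96.72419637]
-1 0.0425 [241.17479502 268.09370035] [196.7581404  150.13821995]
-1 0.0425 [234.60291234 257.78339436] [183.85034704 154.67500543]
-1 0.057 [235.2869969  274.40067441] [199.42173415 158.63871663]
-1 0.057 [228.89644594 264.13117584] [186.49967739 163.15185483]
```

View pics/c2.png

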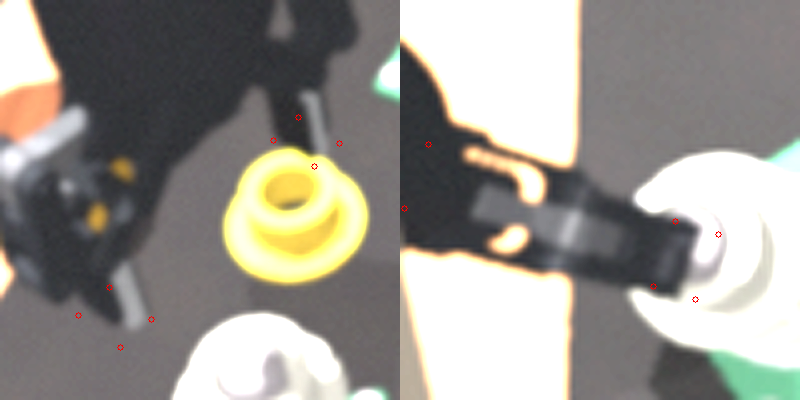

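>>> move_arm(moves=[[-1,0,30,0],[-1,0,60,0],[-1,0,90,0],[-1,0,90,0],[-1,0,90,0]])

```text
time_s: 2.3
position: [0.5279, 0.2897, 0.1423]
tool_rot: [[-0.951, 0.308, 0.0], [0.308, 0.951, 0.0], [-0.0, 0.0, -1.0]]
ft_force: [0.3, 0.3, 0.7]
grip_width: 0.0853
```

```bash
cat > look.py <<'E'
from h import *
import sys
def look(tag,sb,tb):
    o=[]
    for n,(x0,y0,x1,y1) in (("side",sb),("top",tb)):
        im=env.get_image(n); cv2.imwrite(f"pics/{n}{tag}.png",im[:,:,::-1])
        o.append(cv2.resize(np.ascontiguousarray(im[y0:y1,x0:x1,::-1]),(400,400),interpolation=cv2.INTER_CUBIC))
    cv2.imwrite(f"pics/l{tag}.png",cv2.convertScaleAbs(np.hstack(o),alpha=1.4,beta=5))
    s=env.observe(); print(round(s["time_s"],2),np.round(s["position"],4),np.round(s["ft_force"],1),s["grip_width"])
E
python3 -c "
from look import *
look('2',(190,220,310,340),(100,130,220,250))"
```

```text
2.4 [0.5286 0.2897 0.1434] [ 0.4 -0.7 -0.3] 0.08518060879122603
```

View pics/l2.png

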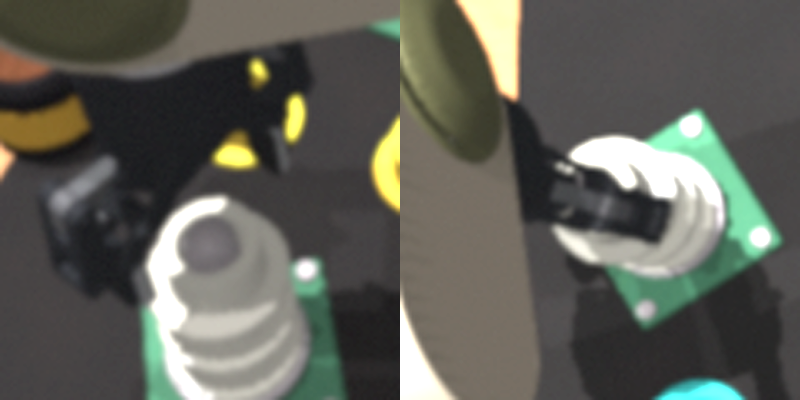

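>>> move_arm(moves=[[0,0,16,0],[0,0,33,0],[0,0,33,0],[0,0,33,0]])

```text
time_s: 2.8
position: [0.5285, 0.2894, 0.1098]
tool_rot: [[-0.951, 0.309, 0.002], [0.309, 0.951, 0.001], [-0.002, 0.001, -1.0]]
ft_force: [-1.4, -0.0, 0.2]
grip_width: 0.0856
```

>>> move_arm(moves=[[0,0,0,0],[0,0,0,0],[0,0,0,0],[0,0,0,0],[0,0,0,0],[0,0,0,0],[0,0,0,0],[0,0,0,0]], grip=1, grip_force=35)

```text
time_s: 3.6
position: [0.5281, 0.2891, 0.1083]
tool_rot: [[-0.951, 0.309, 0.0], [0.309, 0.951, 0.0], [-0.0, 0.0, -1.0]]
ft_force: [0.8, -0.0, 0.6]
grip_width: 0.0518
```

```bash
python3 -c "
from look import *
look('3',(190,220,310,340),(100,130,220,250))"
```

```text
3.7 [0.528  0.2891 0.1083] [-0.3  0.8 -0. ] 0.051796314721103756
```

View pics/l3.png

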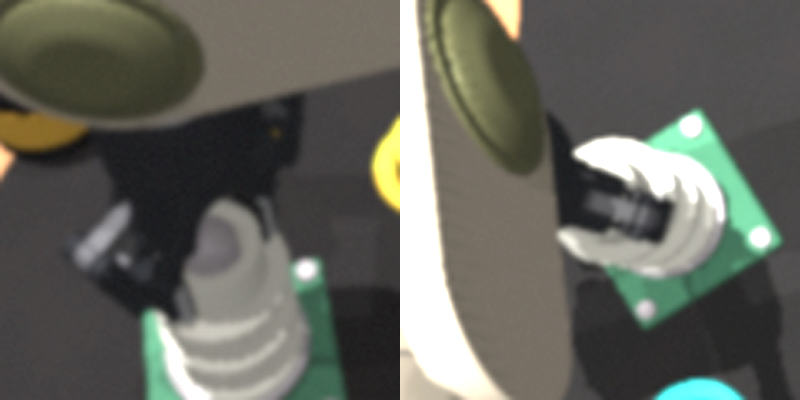

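Width 51.8 mm matches the 52 mm hub, so I'll lift straight up.

>>> move_arm(moves=[[0,0,-8,0],[0,0,-18,0],[0,0,-30,0],[0,0,-45,0],[0,0,-60,0],[0,0,-80,0],[0,0,-100,0],[0,0,-120,0],[0,0,-140,0],[0,0,-140,0],[0,0,-140,0],[0,0,-140,0],[0,0,-140,0],[0,0,-140,0],[0,0,-140,0],[0,0,-140,0],[0,0,-140,0],[0,0,-140,0]])

```text
time_s: 5.5
position: [0.528, 0.2891, 0.2483]
tool_rot: [[-0.951, 0.309, 0.0], [0.309, 0.951, 0.0], [-0.0, 0.0, -1.0]]
ft_force: [0.0, -0.4, 0.7]
grip_width: 0.0521
```

```bash
python3 -c "
from look import *
look('4',(150,150,340,340),(60,90,260,290))"
```

```text
5.6 [0.528  0.2891 0.2483] [-0.3 -0.1 -1.3] 0.0519132058765724
```

View pics/l4.png

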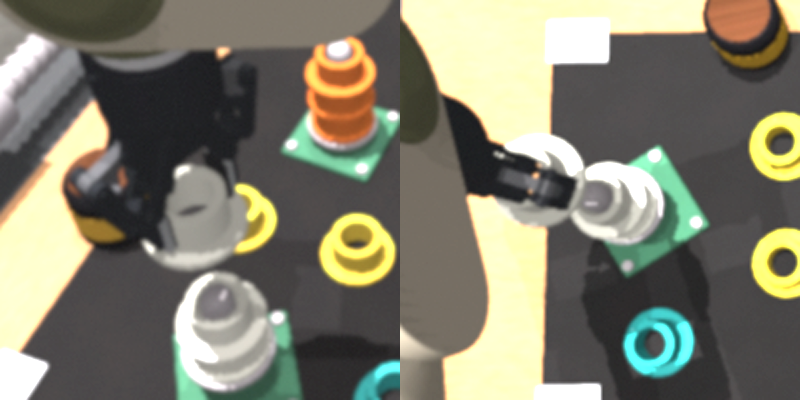

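The ring is held level and the second ring has risen. Next I'll carry it high over to the nut.

>>> move_arm(moves=[[-5,-19,0,0],[-14,-55,0,0],[-25,-97,0,0],[-36,-139,0,0],[-47,-181,0,0],[-58,-223,0,0],[-69,-265,0,0],[-80,-307,0,0],[-91,-349,0,0],[-102,-391,0,0],[-113,-433,0,0],[-124,-475,0,0],[-135,-517,0,0],[-143,-548,0,0],[-148,-567,0,0],[-148.5,-569.5,0,0],[-148.5,-569.5,0,0],[-148.5,-569.5,0,0],[-148.5,-569.5,0,0]])

```text
time_s: 7.5
position: [0.4938, -0.2971, 0.2486]
tool_rot: [[-0.952, 0.307, 0.0], [0.307, 0.952, -0.0], [-0.0, 0.0, -1.0]]
ft_force: [0.0, 0.3, -0.6]
grip_width: 0.0519
```

```bash
python3 -c "
from look import *
look('5',(290,50,430,190),(380,130,540,290))"
```

```text
7.6 [ 0.4937 -0.2975  0.2486] [ 0.3 -0.1 -1.1] 0.0519959059584061
```

View pics/l5.png

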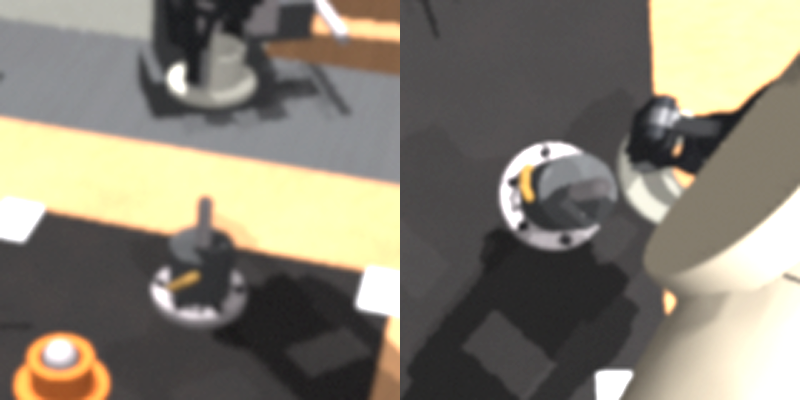

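```bash
python3 - <<'E'
from h import *
p=env.observe()["position"]
q=p-[0,0,.003]
print("pred flange side",proj("side",q),"meas (79.4,363.5)", at_z("side",(79.4,363.5),q[2]))
for n in("side","top"): print(n,proj(n,[.4933,-.2985,.12]),proj(n,[.4933,-.2985,.07]))
E
```

```text
pred flange side [ 77.29747153 364.01302878] meas (79.4,363.5) [ 0.49217996 -0.28662822  0.24555505]
side [119.58776406 361.26056501] [134.53929782 360.20066175]
top [204.97016383 460.17265597] [206.77800152 450.57535876]
```

>>> move_arm(moves=[[0,-2,20,0],[0,-2,45,0],[0,-2,70,0],[0,-2,95,0],[0,-2,106,0],[0,-2,106,0],[0,-2,106,0],[0,-2,106,0]])

```text
time_s: 8.4
position: [0.4934, -0.3007, 0.1437]
tool_rot: [[-0.951, 0.308, 0.002], [0.308, 0.951, -0.002], [-0.002, -0.001, -1.0]]
ft_force: [0.5, -0.1, -0.2]
grip_width: 0.0518
```

```bash
python3 -c "
from look import *
look('6',(310,80,410,180),(400,150,500,250))"
```

```text
8.5 [ 0.4932 -0.3006  0.1434] [-0.1 -0.4 -0.5] 0.052056690084127215
```

View pics/l6.png

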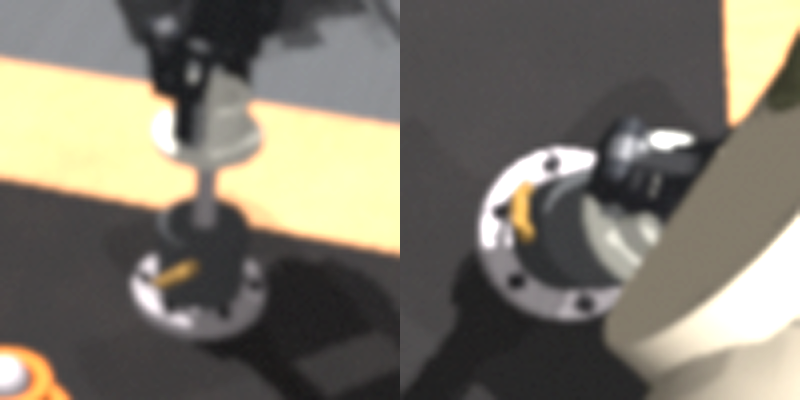

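```bash
python3 - <<'E'
from h import *
p=env.observe()["position"]
for z in (-.006,.001):
  print(proj("top",p+[0,.038,z]))
print(proj("side",p-[0,0,.003]), "shaft line", proj("side",[.4932,-.3006,.121]),proj("side",[.4932,-.2986,.121]))
E
```

```text
[204.52503199 445.09920107]
[204.24034743 446.43530599]
[112.80024295 361.94974973] shaft line [118.87596564 361.51506718] [119.26523196 361.32718051]
```

>>> move_arm(moves=[[0,1,12,0],[0,1,26,0],[0,1,40,0],[0,1,52,0],[0,1,60,0],[0,1,63,0],[0,1,63,0],[0,1,63,0]])

```text
time_s: 9.3
position: [0.4934, -0.2996, 0.0798]
tool_rot: [[-0.951, 0.309, 0.001], [0.309, 0.951, -0.001], [-0.001, -0.0, -1.0]]
ft_force: [-0.2, -0.5, -1.2]
grip_width: 0.0521
```

```bash
python3 -c "
from look import *
look('7',(310,80,410,180),(400,150,500,250))"
```

```text
9.4 [ 0.4934 -0.2995  0.0799] [ 0.1 -0.3 -1.7] 0.05217154256822816
```

View pics/l7.png

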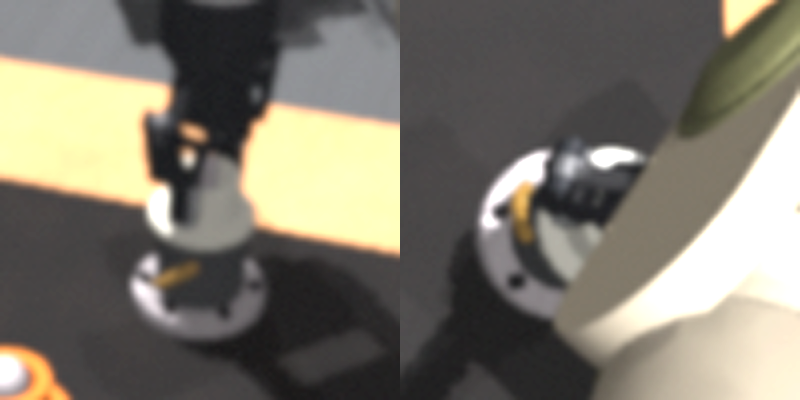

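>>> move_arm(moves=[[0,0,1,0],[0,0,2,0],[0,0,2.5,0],[0,0,3,0],[0,0,3,0],[0,0,3,0]])

```text
time_s: 10.0
position: [0.4934, -0.2996, 0.0777]
tool_rot: [[-0.951, 0.309, 0.001], [0.309, 0.951, -0.001], [-0.002, -0.001, -1.0]]
ft_force: [-3.0, 2.2, 10.3]
grip_width: 0.0522
```

Contact at 10 N. I'll ease up slightly, release, then retreat straight up.

>>> move_arm(moves=[[0,0,-1,0],[0,0,-1,0]])

```text
time_s: 10.2
position: [0.4933, -0.2995, 0.0778]
tool_rot: [[-0.951, 0.309, 0.001], [0.309, 0.951, -0.001], [-0.001, -0.0, -1.0]]
ft_force: [-1.3, 0.6, 4.9]
grip_width: 0.052
```

>>> move_arm(moves=[[0,0,0,0],[0,0,0,0],[0,0,0,0],[0,0,0,0],[0,0,0,0],[0,0,0,0],[0,0,0,0],[0,0,0,0]], grip=0)

```text
time_s: 11.0
position: [0.4932, -0.2994, 0.0773]
tool_rot: [[-0.951, 0.309, -0.0], [0.309, 0.951, 0.0], [0.0, 0.0, -1.0]]
ft_force: [0.1, -0.6, 0.0]
grip_width: 0.0853
```

>>> move_arm(moves=[[0,0,-10,0],[0,0,-25,0],[0,0,-50,0],[0,0,-80,0],[0,0,-120,0],[0,0,-150,0],[0,50,-170,0],[0,100,-170,0],[0,150,-170,0],[0,180,-170,0],[0,180,-170,0],[0,180,-170,0]])

```text
time_s: 12.2
position: [0.5488, -0.1277, 0.248]
tool_rot: [[-0.952, 0.307, 0.001], [0.307, 0.952, -0.001], [-0.001, -0.0, -1.0]]
ft_force: [-0.3, 0.2, -0.3]
grip_width: 0.0854
```

```bash
python3 -c "
from look import *
look('8',(310,80,410,180),(400,150,500,250))"
```

```text
12.3 [ 0.5485 -0.129   0.2476] [-0.5  0.2  0.2] 0.08563364368240892
```

View pics/l8.png

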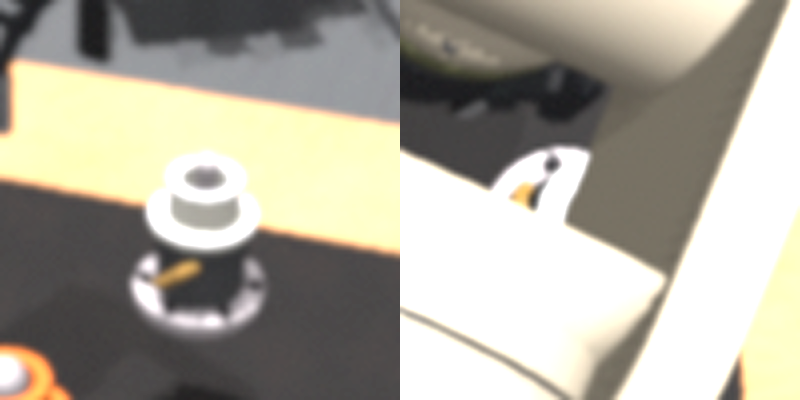

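View pics/side8.png

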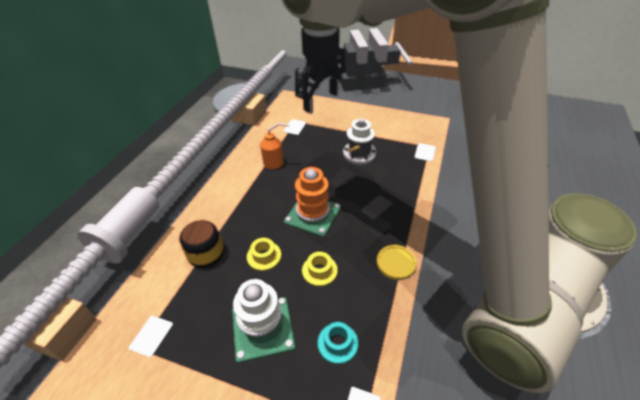

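View pics/top8.png

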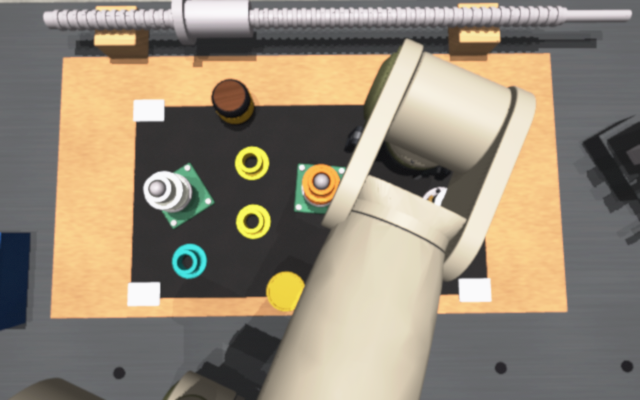

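The side picture shows the ring on the nut at (360,132). I'll enlarge it to confirm the shaft tip comes through the bore.

```bash
python3 - <<'E'
import cv2,numpy as np
a=cv2.imread("pics/side8.png")[110:150,340:380];b=cv2.imread("pics/side8.png")[275:350,220:295]
f=lambda x:cv2.resize(x,(400,400),interpolation=cv2.INTER_CUBIC)
cv2.imwrite("pics/z8.png",np.hstack([cv2.convertScaleAbs(f(a),alpha=.9),f(b)]))
E
```

```text
(no output)
```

View pics/z8.png

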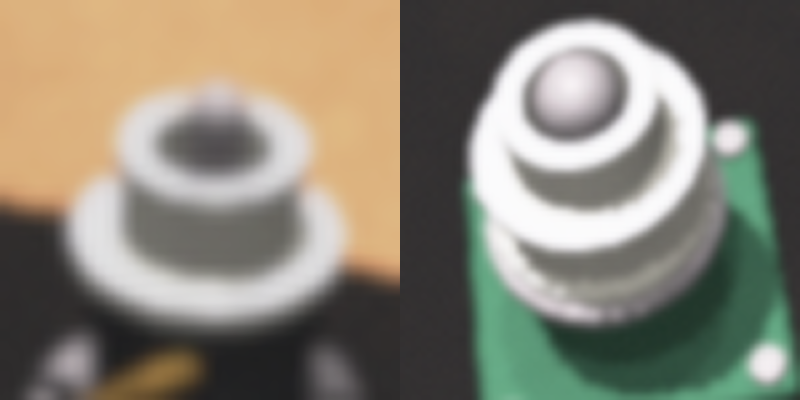

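>>> move_arm(moves=[[0,50,0,0],[0,100,0,0],[0,150,0,0],[0,200,0,0],[0,250,0,0],[0,270,0,0],[0,270,0,0],[0,270,0,0]])

```text
time_s: 13.1
position: [0.6322, 0.1274, 0.2471]
tool_rot: [[-0.951, 0.31, -0.0], [0.31, 0.951, -0.0], [0.0, -0.001, -1.0]]
ft_force: [-0.6, -0.3, -0.2]
grip_width: 0.0852
```

```bash
python3 -c "
from look import *
look('9',(330,90,390,150),(400,160,490,250))"
```

```text
13.2 [0.6321 0.1268 0.2475] [-0.1  0.2  0.4] 0.08544094824719926
```

View pics/l9.png

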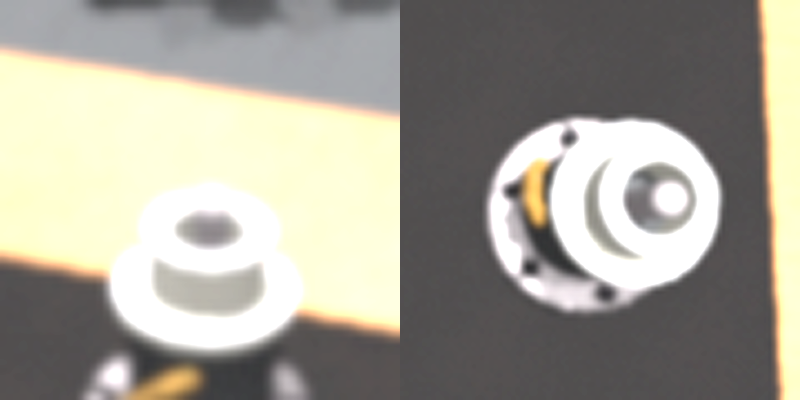

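The ring lies level on the nut with the shaft tip inside its bore, at about (460,204) in the top picture. The white stack shows two rings, the upper one at the top position, and the arm is clear.

```bash
python3 -c "
from rig import env
print(env.close_job())"
```

```text
the job is handed in; nothing more can be done
None
```

The job is handed in. I gripped the top white ring by its hub (51.8 mm measured against 52 mm given) and lifted it straight off the spindle. I then carried it over the orange dispenser and lowered it over the nut's shaft. It touched the end face with about 10 N at 0.078 m TCP height. I released it and moved the arm clear after about 13 of the 42 s.

**Last checks:**
- **Ring on the nut:** the final pictures show it level and flange down, with the shaft tip inside the bore. I judged this by eye and did not compute its final pose.
- **White dispenser:** two rings are left and the second one has risen into the top place. I judged this by eye too and did not measure the lifter height.
- **Arm:** it is well clear of everything and the force reading is near zero.

**What disagreed:** at the given heights the two cameras differed by about 3 to 6 mm sideways, and points triangulated from both came out about 5 to 8 mm too low. Straight edges in the top picture showed no lens distortion, so I put it down to calibration error. I used positions between the two cameras' readings and checked them against the gripper and the held ring in the pictures. The trained network also found the seat wrongly in the top picture, placing it on the white dispenser, so I measured the nut's face and shaft tip myself.

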